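# Turn the tabbed menu leaf over

## Robot

A 6-joint arm with a two-finger parallel gripper is mounted at the origin on the work surface; the furniture and walls round the work are solid. World frame = base frame: x ahead of the robot, y to its left, z up, the work surface at z = 0. Lengths are in m, angles in rad, forces in N, time in s.
With the tool pointing down it reaches from about 0.225 to 0.875 m from the base axis. Payload 3.4 kg.
Tool frame: the origin (TCP) lies at the very end of the fingers, on their centre line; the grasp point (between the pads) lies 19 mm behind it; z points along the fingers, y is the direction in which the jaws open and shut (so a half turn about z gives the same grasp; the last joint's range is limited). The gripper opens to 85 mm and grips with 20 to 120 N. Pads are 22 mm wide; open, the fingers measure 114 mm over their backs; the gripper's body (76 mm by 85 mm) begins 54 mm behind the grasp point. The pads swing forward as they close: fully open they stand 13 mm farther back than shut.
Start: joints at [1.064, 0.276, 1.505, -0, 1.361, -0.121], TCP at [0.216, 0.533, 0.231] pointing down, gripper open.
Joint ranges: [-2.89, 2.89], [-0.75, 2.08], [0.22, 2.7], [-1.18, 4.32], [0.11, 2.71], [-2.7, 2.7]. Speed limits (rad/s): [2.57, 2.57, 3.14, 3.14, 3.14, 3.14].

## Interface

Orientations are given as a unit quaternion [w, x, y, z].
In Python, from rig import telemetry, optics, order gives the robot as it stands.
- The arm moves only by the shell command python3 -m creep 'ROWS' [FORCE]. ROWS is a JSON object of lists of equal length, an entry for each row: "slide": the shift along the world's x, y, z normalised to -1 to 1, where 1 is 0.15 m, a list of three; "twist": the turn, a rotation vector about the world's x, y, z normalised to -1 to 1, where 1 is 360 degrees, a list of three; "fingers": the gripper's target within -1 to 1 (fully open at 1, half-way at 0, shut at -1). A call has 1 to 20 rows; each row is the pose to reach, as a shift and turn from the pose commanded when the call began, turning the shorter way round; what a row does not reach only later rows make up. A row lasts 1/10 s, in which the tool goes at most 50 mm and 8.59 degrees, less where a joint would pass 70% of its speed; a pose out of reach is approached as far as the arm can. A call with a number of a shift or a turn outside -1 to 1 is refused whole. A call with a gripper value outside its range is refused whole. The fingers move at their own pace and stop on an object; FORCE is the grip in N (left out, the last holds). Time passes only in rows, so rows that repeat a pose let the fingers close. It gives the time, the measured TCP pose, the force and the opening at its end, in the units of the state.
- telemetry.get_state(): the state, without advancing time (a new reading comes with each control period).
- optics.get_image(name): name is "side" or "top" or "wrist"; returns a dict with "img" (480x640x3 uint8, blue, green, red), "depth" (480x640 float32, m along the optical axis (not along the pixel's ray), 0 where there is no reading), "fovy" (degrees; the focal length in pixels is half the picture's height over the tangent of half this angle, whatever the lens; pixels are square), "cx", "cy" (the principal point, pixels), "world_from_camera" (4x4, takes a point from camera to world coordinates). Camera axes: x right, y down, z forward; pixel columns grow to the right and rows downward; lengths in m; the calibration is good to about 2 mm. A picture is of the moment at which its call begins.
- order.sign_off(): hands the job in, once; it reports no verdict.
The state is a dict: "clock": time; "qpos": joint angles; "qd": joint speeds; "effort": joint torques, N m; "position": TCP position; "ee_rot": TCP orientation; "contact_force": force on the tool from outside, world axes, zero at the start; "moment": the same for the moment, N m; "width": finger opening in m.
Only numpy, scipy, OpenCV 4.12 (cv2) and the standard library are available. Lean on these libraries where they do the work, as an engineer would, in place of code of your own. Each camera call takes 0.05 s, during which the arm holds its last target.

## Task

Two small menu stands stand on the counter, each with one white leaf on its left-hand rest. Using only the fingertips, gently push the leaf that has the index tab over its spine and press it down until it lies flat on the right-hand rest of its stand. Do not pinch or lift anything, do not shift the stands, leave the other leaf as it is, and do not disturb the things round about.

Things in the scene. Friction and masses are not known exactly. Their poses are not given: they have to be found in the camera images.
- tab_stand: Loose 1 kg V-shaped wooden menu stand with the tabbed leaf; may be the nearer or the farther stand. Origin: centre of its underside; x along the spine, y across, z up. Hinge line along x at y = 0, z = 35 mm. Two rests, 80 mm wide, rise at 30 degrees either side and end 100 mm from the hinge along the slope, undersides 9 mm below the leaf's middle plane. Base 80 x 180 mm.
- tab_leaf (a joint): White tabbed leaf, 5 mm thick, 80 mm wide, 125 mm from hinge line to edge; a 50 mm wide tab mid-edge reaches to 150 mm, so a fingertip fits under it beyond the rest. Hinge, rad: 0 = flat on the +y (left) rest, rising outward at 30 degrees; 1.047 upright; 2.094 = flat on the -y rest (end stop). Starts at 0 to 0.12. Stiff: stays at any angle; about 2 N at the edge moves it.
- tab_leaf_edge (a point): Middle of the tab's outer edge, in the leaf's middle plane, 150 mm from the hinge line; its y points from the hinge outward along the leaf, x along the spine.
- plain_stand: The other stand, with the plain leaf; same shape, size, mass and axes as the tabbed leaf's stand. To be left alone.
- plain_leaf (a joint): The other white leaf: no tab, straight edge 125 mm from the hinge line. Hinge, rad: 0 = flat on the +y (left) rest, rising outward at 30 degrees; 1.047 upright; 2.094 = flat on the -y rest (end stop). Starts at 0 to 0.12, stiff; must stay as it is.
- plain_leaf_edge (a point): Middle of the plain leaf's outer edge, 125 mm from the hinge line.
- call_bell: Loose chrome counter bell, 82 mm across, 64 mm high, bystander. Origin: centre of its underside.
- salt_shaker: Loose salt shaker, 44 mm across, 90 mm high, bystander. Origin: centre of its underside.
- dip_cup: Loose small open cup, 67 mm across, 33 mm high, bystander. Origin: centre of its underside.

How it is judged:
On the way, in this order (a step that is already met when the one before it is completed fails the run):
1. the tabbed leaf is pushed up past upright (value of joint tab_leaf above 1.1 rad), for 0.05 s.
2. the tabbed leaf lies flat on the right-hand rest (value of joint tab_leaf above 2.02 rad), for 0.2 s.
At the end, for the whole second after the job is handed in: The tabbed leaf lies on its -y rest (hinge angle above 2.02 of 2.094 rad) and is at rest; its stand stands level within 15 mm of where it was; the plain stand is within 15 mm and the plain leaf's edge within 25 mm of the start (value of joint tab_leaf above 2.02 rad and velocity of joint tab_leaf below 0.05 rad/s and distance of each of tab_stand, plain_stand from where it was at the start of the episode below 0.015 m and angle between tab_stand's own z axis and vertical below 0.05 rad and linear speed of tab_stand below 0.02 m/s and distance of plain_leaf_edge from where it was at the start of the episode below 0.025 m); the robot touches nothing.
It fails at once if the tabbed leaf is pinched or forced: more than 25 N between fingers and leaf (contact force between the fingers and tab_leaf above 25 N).
It fails at once if the leaf is flung or slammed (faster than 5 rad/s) (velocity of joint tab_leaf above 5 rad/s).
It fails at once if a stand is lifted, tipped or shifted (distance of any of tab_stand, plain_stand from where it was at the start of the episode above 0.018 m or height (world z) of any of tab_stand, plain_stand above 0.012 m or angle between any of tab_stand, plain_stand's own z axis and vertical above 0.15 rad).
It fails at once if the plain leaf is moved (distance of plain_leaf_edge from where it was at the start of the episode above 0.03 m).
It fails at once if a bystander is moved, lifted or tipped (distance of any of call_bell, salt_shaker, dip_cup from where it was at the start of the episode above 0.03 m or angle between any of call_bell, salt_shaker, dip_cup's own z axis and vertical above 0.4 rad).
It also fails if it takes over 43 s, if anything falls off the work surface, if the arm or the gripper's body presses on something with over 40 N, if the wrist force passes 120 N, or if a joint passes its speed limit or range.

## Working session

There is one attempt and no reset: what is moved stays moved. The work goes in short steps, Python scripts to look and compute and a shell command to move; the robot and the scene stay as the last step left them, time stands still between calls to the robot, and variables do not carry over. Pictures are saved under pics/ and viewed, and the job is handed in when it is done.

```bash
ls; mkdir -p pics
python3 - <<'E'
from rig import telemetry, optics
import cv2,numpy as np
print(telemetry.get_state())
for n in ("side","top"):
    d=optics.get_image(n); cv2.imwrite(f"pics/{n}0.png",d["img"]); np.savez(f"{n}0.npz",**d)
    print(n,d["fovy"],d["cx"],d["cy"],np.round(d["world_from_camera"],3))
E
```

```text
pics
{'clock': 0.0, 'qpos': array([ 1.06400784e+00,  2.76584306e-01,  1.50615121e+00, -5.09035427e-05,
        1.36069952e+00, -1.20976878e-01]), 'qd': array([-2.11299250e-03,  1.54499771e-03,  5.72505950e-04, -2.67178867e-05,
        1.01167463e-03, -3.52968522e-04]), 'effort': array([-6.35055549e-04, -4.16771615e+01, -2.45801622e+01,  1.07629189e-04,
        1.11220303e-02,  5.28982673e-05]), 'position': array([0.21612408, 0.53225335, 0.23043861]), 'ee_rot': array([-2.60749944e-04,  1.91706290e-01,  9.81451909e-01, -8.83867004e-04]), 'contact_force': array([-1.27475322, -0.47902322,  0.66903338]), 'moment': array([-0.04013049,  0.03887567, -0.06788174]), 'width': 0.08537331431911288}
side 50.918007519856026 318.9308177684418 237.83074126306633 [[ 0.999 -0.023  0.039  0.401]
 [-0.045 -0.631  0.774 -1.029]
 [ 0.007 -0.775 -0.631  0.923]
 [ 0.     0.     0.     1.   ]]
top 57.1063546589689 319.0197873933106 240.31566142979165 [[-0.058 -0.967  0.249  0.204]
 [-0.998  0.058 -0.008 -0.009]
 [-0.007 -0.249 -0.969  1.168]
 [ 0.     0.     0.     1.   ]]
```

View pics/side0.png

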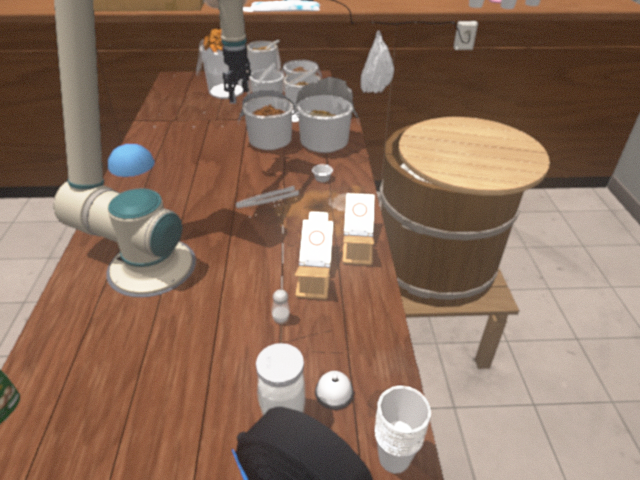

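View pics/top0.png

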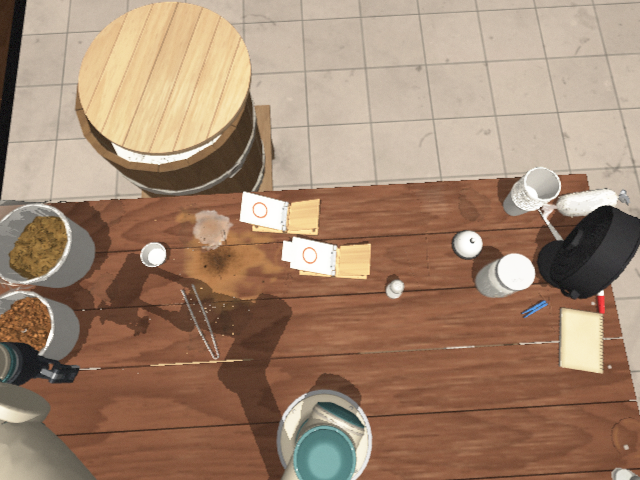

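The nearer stand (top picture, about 325,258) carries the tab at its left edge (288,250), and the plain stand is at about (280,213). I'll enlarge and measure.

```bash
cat > h.py <<'E'
import numpy as np,cv2
def px2w(d,u,v,z=None):
    f=240/np.tan(np.radians(float(d["fovy"]))/2); T=d["world_from_camera"]
    r=np.array([(u-d["cx"])/f,(v-d["cy"])/f,1.])
    if z is None: k=float(d["depth"][int(round(v)),int(round(u))])
    else:
        R=T[:3,:3]@r; k=(z-T[2,3])/R[2]
    return T[:3,:3]@(r*k)+T[:3,3]
def cloud(d):
    f=240/np.tan(np.radians(float(d["fovy"]))/2); T=d["world_from_camera"]
    v,u=np.mgrid[0:480,0:640]; k=d["depth"]
    P=np.stack([(u-d["cx"])/f*k,(v-d["cy"])/f*k,k],-1)
    return P@T[:3,:3].T+T[:3,3]
E
python3 - <<'E'
import numpy as np,cv2
from h import *
d=np.load("top0.npz"); im=d["img"][170:310,220:400]
cv2.imwrite("pics/topcrop.png",cv2.resize(im,None,fx=4.4,fy=4.2857,interpolation=cv2.INTER_CUBIC))
P=cloud(d)
for v in (245,250,252,256,260,265):
    print(v,[tuple(np.round(P[v,u],3)) for u in range(280,376,8)])
E
```

```text
245 [(np.float64(0.497), np.float64(0.089), np.float64(0.001)), (np.float64(0.469), np.float64(0.06), np.float64(0.108)), (np.float64(0.47), np.float64(0.041), np.float64(0.098)), (np.float64(0.471), np.float64(0.021), np.float64(0.09)), (np.float64(0.474), np.float64(0.001), np.float64(0.072)), (np.float64(0.476), np.float64(-0.019), np.float64(0.061)), (np.float64(0.477), np.float64(-0.04), np.float64(0.049)), (np.float64(0.488), np.float64(-0.063), np.float64(-0.0)), (np.float64(0.487), np.float64(-0.085), np.float64(-0.002)), (np.float64(0.471), np.float64(-0.102), np.float64(0.058)), (np.float64(0.467), np.float64(-0.122), np.float64(0.07)), (np.float64(0.462), np.float64(-0.14), np.float64(0.085))]
250 [(np.float64(0.483), np.float64(0.089), np.float64(0.0)), (np.float64(0.456), np.float64(0.061), np.float64(0.106)), (np.float64(0.457), np.float64(0.041), np.float64(0.097)), (np.float64(0.459), np.float64(0.022), np.float64(0.086)), (np.float64(0.46), np.float64(0.002), np.float64(0.074)), (np.float64(0.462), np.float64(-0.019), np.float64(0.061)), (np.float64(0.464), np.float6
[... 2495 characters left out ...]
(0.441), np.float64(0.091), np.float64(0.001)), (np.float64(0.439), np.float64(0.069), np.float64(0.004)), (np.float64(0.42), np.float64(0.043), np.float64(0.095)), (np.float64(0.421), np.float64(0.024), np.float64(0.083)), (np.float64(0.422), np.float64(0.004), np.float64(0.072)), (np.float64(0.423), np.float64(-0.016), np.float64(0.06)), (np.float64(0.425), np.float64(-0.037), np.float64(0.043)), (np.float64(0.427), np.float64(-0.058), np.float64(0.029)), (np.float64(0.423), np.float64(-0.079), np.float64(0.04)), (np.float64(0.418), np.float64(-0.098), np.float64(0.059)), (np.float64(0.415), np.float64(-0.117), np.float64(0.073)), (np.float64(0.412), np.float64(-0.136), np.float64(0.082))]
```

View pics/topcrop.png

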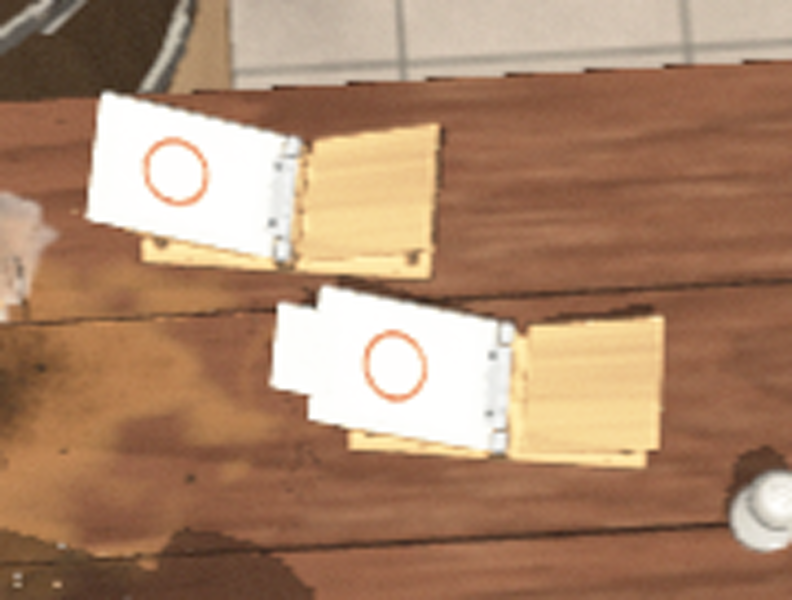

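Run:
```python
import numpy as np,cv2
from h import *
d=np.load("top0.npz"); P=cloud(d)
def U(x,y): return 220+x/4.4,170+y/4.2857
# white leaf px in crop: tab leaf corners, plain leaf corners
for name,poly in (("tab",[(280,308),(325,300),(490,330),(475,440),(320,410),(280,382)]),("plain",[(110,100),(270,140),(260,245),(100,212)]),("tabrest",[(530,332),(655,322),(650,440),(530,448)]),("plainrest",[(310,145),(432,132),(425,250),(308,255)])):
    m=np.zeros((480,640),np.uint8); cv2.fillPoly(m,[np.int32(np.round([U(*p) for p in poly]))],1); m=cv2.erode(m,np.ones((3,3),np.uint8))
    q=P[m>0]; c=q.mean(0); n=np.linalg.svd(q-c,full_matrices=False)[2][2]; n*=np.sign(n[2])
    print(name,len(q),c.round(4),n.round(3),"tilt",np.degrees(np.arccos(n[2])).round(1),"down-dir az",np.degrees(np.arctan2(n[1],n[0])).round(1),"res",((q-c)@n).std())
    L=dict(tab=[(277,303),(269,388),(322,287),(308,415),(505,325),(495,452),(305,307),(305,394)],plain=[(104,92),(87,218),(295,137),(283,265)]).get(name,[])
    f=240/np.tan(np.radians(float(d["fovy"]))/2);T=d["world_from_camera"]
    for p in L:
        u,v=U(*p); r=T[:3,:3]@np.array([(u-d["cx"])/f,(v-d["cy"])/f,1]); k=((c-T[:3,3])@n)/(r@n); print("  ",p,(T[:3,3]+k*r).round(4))
# floor corners of base near side
for p in ((350,450),(645,467),(142,260),(430,277)): print(p,px2w(d,*U(*p),z=0.0).round(4))
for n,(u,v) in dict(bell=(468,244),salt=(395,289),cup=(153,254)).items(): print(n,P[v,u].round(3))
```

```text
tab 1063 [0.4434 0.0131 0.0887] [ 0.926 -0.314  0.208] tilt 78.0 down-dir az -18.7 res 0.01722688721916512
   (277, 303) [-0.0622 -0.0869  2.1865]
   (269, 388) [0.261  0.0132 0.9003]
   (322, 287) [ 0.0964 -0.0298  1.5674]
   (308, 415) [0.2465 0.0046 0.9519]
   (505, 325) [0.1237 0.0056 1.4994]
   (495, 452) [ 0.247  -0.0174  0.9164]
   (305, 307) [-0.0184 -0.0621  2.0291]
   (305, 394) [0.2627 0.0091 0.8863]
plain 836 [0.5725 0.1262 0.0783] [ 0.868 -0.416  0.271] tilt 74.3 down-dir az -25.6 res 0.017292889564952278
   (104, 92) [  5.1348   2.1031 -11.5002]
   (87, 218) [0.3438 0.0696 0.7242]
   (295, 137) [-0.7351 -0.1754  3.8034]
   (283, 265) [0.3615 0.0316 0.609 ]
tabrest 737 [ 0.4301 -0.1038  0.0661] [0.753 0.643 0.138] tilt 82.1 down-dir az 40.5 res 0.018712559959920647
plainrest 668 [0.5566 0.0187 0.0635] [0.671 0.645 0.365] tilt 68.6 down-dir az 43.9 res 0.017443786387125567
(350, 450) [0.4111 0.0396 0.    ]
(645, 467) [ 0.3898 -0.1387  0.    ]
(142, 260) [0.5421 0.1638 0.    ]
(430, 277) [ 0.5201 -0.0154  0.    ]
bell [ 0.459 -0.406  0.047]
salt [ 0.347 -0.197  0.087]
cup [0.491 0.433 0.006]
```

Run:
```python
import numpy as np,cv2
from h import *
d=dict(np.load("top0.npz")); P=cloud(d)
def U(x,y): return 220+x/4.4,170+y/4.2857
f=240/np.tan(np.radians(float(d["fovy"]))/2);T=d["world_from_camera"]
for name,poly in (("tab",[(280,308),(325,300),(490,330),(475,440),(320,410),(280,382)]),("plain",[(110,100),(270,140),(260,245),(100,212)]),("tabrest",[(530,332),(655,322),(650,440),(530,448)]),("plainrest",[(310,145),(432,132),(425,250),(308,255)])):
    m=np.zeros((480,640),np.uint8); cv2.fillPoly(m,[np.int32(np.round([U(*p) for p in poly]))],1); m=cv2.erode(m,np.ones((5,5),np.uint8))
    q=P[m>0]; A=np.c_[q[:,:2],np.ones(len(q))]; w=np.ones(len(q),bool)
    for _ in range(5):
        c=np.linalg.lstsq(A[w],q[w,2],rcond=None)[0]; e=q[:,2]-A@c; w=abs(e)<0.006
    n=np.array([-c[0],-c[1],1]);n/=np.linalg.norm(n)
    print(name,len(q),w.sum(),"tilt",np.degrees(np.arccos(n[2])).round(1),"az",np.degrees(np.arctan2(n[1],n[0])).round(1),"res",e[w].std(), c.round(4))
    L=dict(tab=[(277,303),(269,388),(322,287),(308,415),(505,325),(495,452)],plain=[(104,92),(87,218),(295,137),(283,265)]).get(name,[])
    for p in L:
        u,v=U(*p); r=T[:3,:3]@np.array([(u-d["cx"])/f,(v-d["cy"])/f,1]); o=T[:3,3]
        k=(c[0]*o[0]+c[1]*o[1]+c[2]-o[2])/(r[2]-c[0]*r[0]-c[1]*r[1]); print("  ",p,(o+k*r).round(4))
```

```text
tab 912 899 tilt 30.8 az -96.9 res 0.002082114271525147 [0.0715 0.5913 0.04  ]
   (277, 303) [0.4782 0.0716 0.1165]
   (269, 388) [0.4286 0.0779 0.1166]
   (322, 287) [0.4899 0.0468 0.1026]
   (308, 415) [0.4143 0.0578 0.1037]
   (505, 325) [ 0.4762 -0.0582  0.0396]
   (495, 452) [ 0.3976 -0.0471  0.0406]
plain 703 694 tilt 31.0 az -97.0 res 0.0021839641716705324 [ 0.0729  0.5973 -0.0432]
   (104, 92) [0.6184 0.1687 0.1027]
   (87, 218) [0.5397 0.1795 0.1034]
   (295, 137) [0.6061 0.0625 0.0383]
   (283, 265) [0.5226 0.073  0.0385]
tabrest 627 620 tilt 30.2 az 81.6 res 0.0021151321998764245 [-0.0851 -0.5754  0.0383]
plainrest 562 558 tilt 29.9 az 82.2 res 0.0019211907406824654 [-0.0778 -0.5697  0.1159]
```

```bash
cat >> h.py <<'E'
from scipy.spatial.transform import Rotation as Ro
from rig import telemetry
def Rs():
    s=telemetry.get_state(); q=s["ee_rot"]; return s,Ro.from_quat([q[1],q[2],q[3],q[0]])
def Rt(az,t,flip=1):
    a,t=np.radians([az,t]); z=np.array([np.cos(a)*np.cos(t),np.sin(a)*np.cos(t),-np.sin(t)])
    y=flip*np.array([-np.sin(a),np.cos(a),0]); return Ro.from_matrix(np.c_[np.cross(y,z),y,z])
E
python3 - <<'E'
from h import *
s,R=Rs()
for f in (1,-1):
    for t in (32,60):
        print(f,t,((Rt(-75,t,f)*R.inv()).as_rotvec()/(2*np.pi)).round(4))
E
```

```text
1 32 [-0.1247 -0.1105 -0.1337]
1 60 [-0.0645 -0.0574 -0.1434]
-1 32 [-0.1296  0.1472  0.3167]
-1 60 [-0.0678  0.0772  0.3433]
```

```bash
python3 -m creep '{"slide":[[0.3,-0.3,0.3],[0.6,-0.6,0.5],[0.8,-0.9,0.6],[0.9,-1,0.6],[0.9,-1,0.6],[0.9,-1,0.6],[0.9,-1,0.6],[0.9,-1,0.6],[0.9,-1,0.6]],"twist":[[0,0,0],[-0.0645,-0.0574,-0.1434],[-0.0645,-0.0574,-0.1434],[-0.0645,-0.0574,-0.1434],[-0.0645,-0.0574,-0.1434],[-0.0645,-0.0574,-0.1434],[-0.0645,-0.0574,-0.1434],[-0.0645,-0.0574,-0.1434],[-0.0645,-0.0574,-0.1434]],"fingers":[-1,-1,-1,-1,-1,-1,-1,-1,-1]}' 20
python3 - <<'E'
from h import *
s,R=Rs(); print(s["qpos"].round(2),s["position"].round(3),R.as_matrix()[:,2].round(2))
for t in (32,45): print(t,((Rt(-75,t)*R.inv()).as_rotvec()/(2*np.pi)).round(4))
E
```

```text
clock: 1.0
position: [0.3513, 0.384, 0.3187]
ee_rot: [0.206, 0.587, 0.767, -0.159]
contact_force: [-0.3, 0.3, -0.3]
width: -0.0002
[ 0.96  0.36  1.29 -0.41  1.83  0.66] [0.351 0.384 0.319] [ 0.13 -0.49 -0.86]
32 [-0.0746 -0.0204 -0.0003]
45 [-0.0398 -0.011  -0.0003]
```

```bash
python3 -m creep '{"slide":[[0.2,-0.2,0],[0.4,-0.4,0],[0.5,-0.6,-0.1],[0.5,-0.7,-0.2],[0.5,-0.7,-0.2],[0.5,-0.7,-0.2]],"twist":[[-0.02,-0.0055,0],[-0.04,-0.011,0],[-0.0746,-0.0204,0],[-0.0746,-0.0204,0],[-0.0746,-0.0204,0],[-0.0746,-0.0204,0]],"fingers":[-1,-1,-1,-1,-1,-1]}'
python3 - <<'E'
from h import *
from rig import optics
s,R=Rs(); print(s["qpos"].round(2),s["position"].round(3),R.as_matrix()[:,2].round(2))
for n in("top","side","wrist"):
    d=optics.get_image(n); cv2.imwrite(f"pics/{n}1.png",d["img"])
E
```

```text
clock: 1.6
position: [0.4264, 0.2778, 0.2918]
ee_rot: [0.384, 0.532, 0.695, -0.293]
contact_force: [0.2, 0.4, 0.7]
width: -0.0001
[ 0.93  0.49  1.45 -0.77  1.87  0.69] [0.426 0.278 0.292] [ 0.22 -0.82 -0.53]
```

View pics/top1.png

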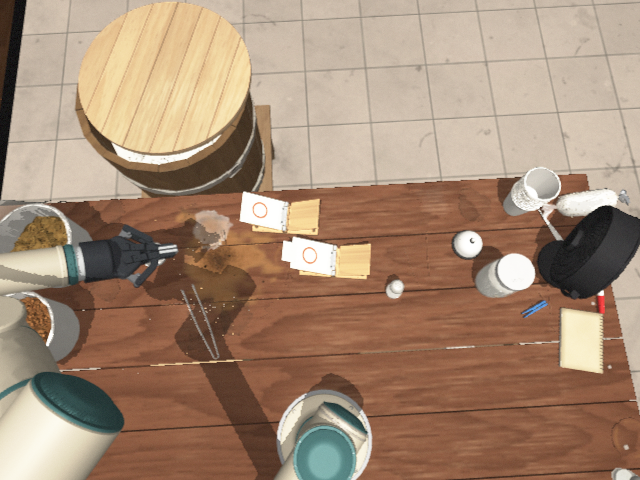

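View pics/side1.png

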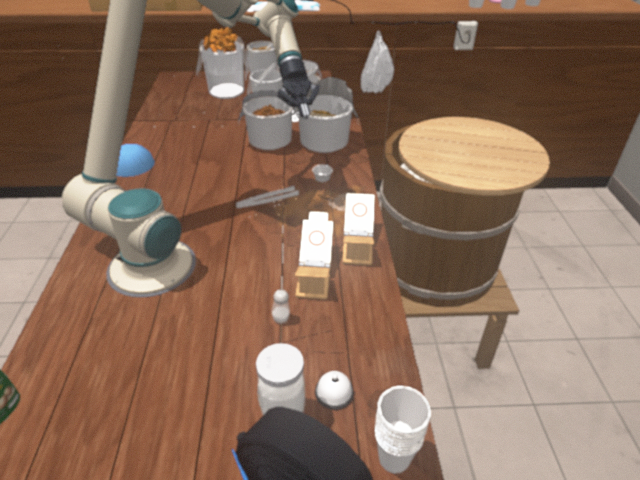

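View pics/wrist1.png

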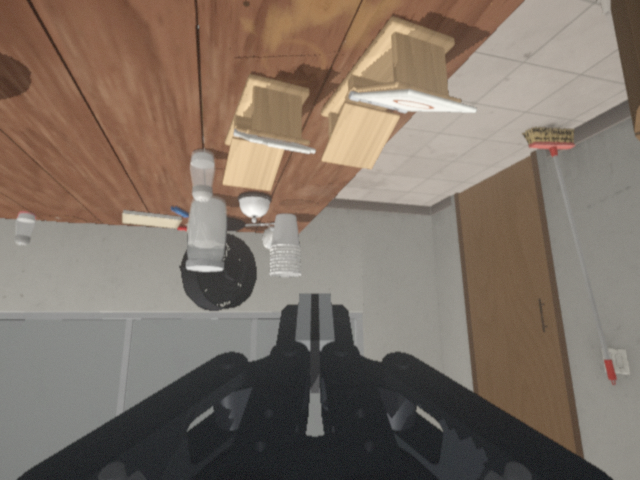

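```bash
python3 -m creep '{"slide":[[0,-0.25,-0.2],[0,-0.5,-0.5],[0,-0.7,-0.8],[0.03,-0.9,-1],[0.03,-1,-1],[0.03,-1,-1],[0.03,-1,-1]],"twist":[[0,0,0],[0,0,0],[0,0,0],[0,0,0],[0,0,0],[0,0,0],[0,0,0]],"fingers":[-1,-1,-1,-1,-1,-1,-1]}'
python3 - <<'E'
from h import *
from rig import optics
s,R=Rs(); print(s["qpos"].round(2),s["position"].round(4),R.as_matrix()[:,2].round(2))
for n in("top","side","wrist"):
    d=optics.get_image(n); cv2.imwrite(f"pics/{n}2.png",d["img"])
E
```

```text
clock: 2.45
position: [0.432, 0.1288, 0.1424]
ee_rot: [0.385, 0.534, 0.694, -0.291]
contact_force: [0.6, 0.2, 0.7]
width: 0.0001
[ 0.76  0.51  1.89 -0.85  1.45  0.93] [0.432  0.1288 0.1424] [ 0.22 -0.82 -0.53]
```

View pics/top2.png

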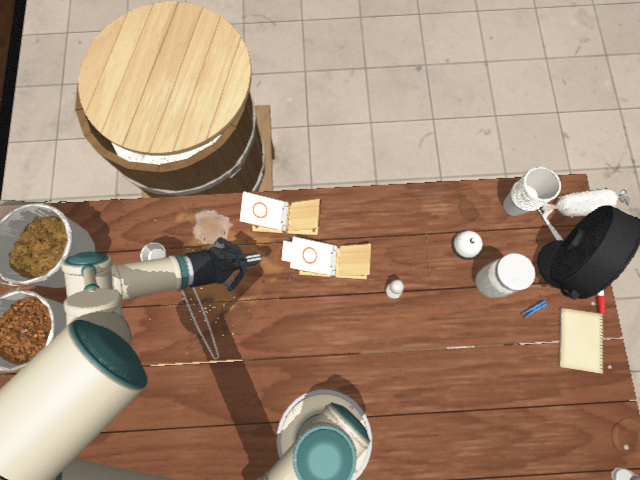

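View pics/wrist2.png

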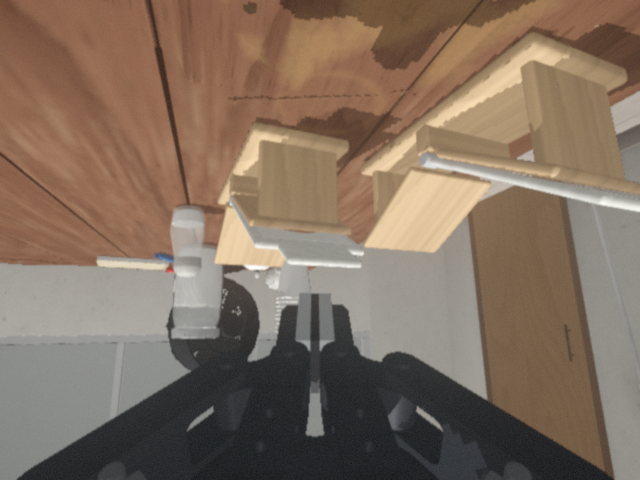

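Run:
```python
from rig import optics
d=optics.get_image("wrist"); print(d["world_from_camera"].round(3))
```

```text
[[ 0.965  0.052  0.256  0.389]
 [ 0.261 -0.222 -0.939  0.29 ]
 [ 0.008  0.974 -0.228  0.148]
 [ 0.     0.     0.     1.   ]]
```

View pics/side2.png

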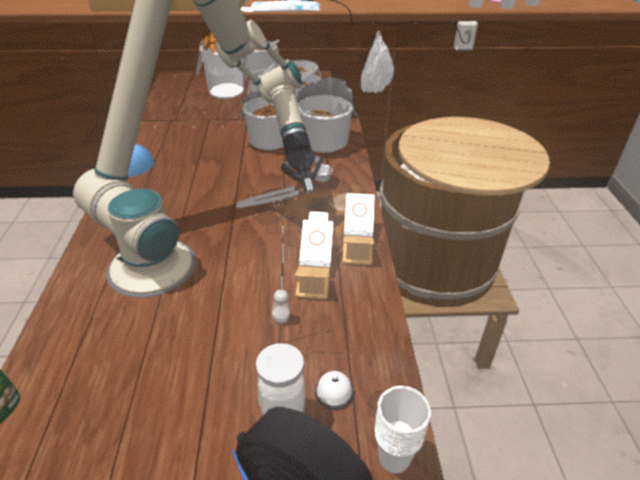

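```bash
python3 -m creep '{"slide":[[0.02,0,-0.22],[0.02,0,-0.45],[0.02,0,-0.45],[0.07,-0.2,-0.45],[0.12,-0.4,-0.45],[0.12,-0.4,-0.45],[0.12,-0.4,-0.45]],"twist":[[0,0,0],[0,0,0],[0,0,0],[0,0,0],[0,0,0],[0,0,0],[0,0,0]],"fingers":[-1,-1,-1,-1,-1,-1,-1]}'
python3 - <<'E'
from h import *
from rig import optics
s,R=Rs(); print(s["qpos"].round(2),s["position"].round(4),R.as_matrix()[:,2].round(2),s["contact_force"])
for n in("top","side","wrist"):
    d=optics.get_image(n); im=d["img"]
    if n=="side": im=cv2.resize(im[160:310,250:400],None,fx=4,fy=4,interpolation=cv2.INTER_CUBIC)
    cv2.imwrite(f"pics/{n}3.png",im)
E
```

```text
clock: 3.35
position: [0.4494, 0.068, 0.0751]
ee_rot: [0.385, 0.533, 0.694, -0.292]
contact_force: [0.3, -0.0, 0.5]
width: -0.0
[ 0.65  0.59  2.01 -0.97  1.27  1.05] [0.4494 0.068  0.0751] [ 0.22 -0.82 -0.53] [ 0.26604287 -0.02282369  0.53822194]
```

View pics/side3.png

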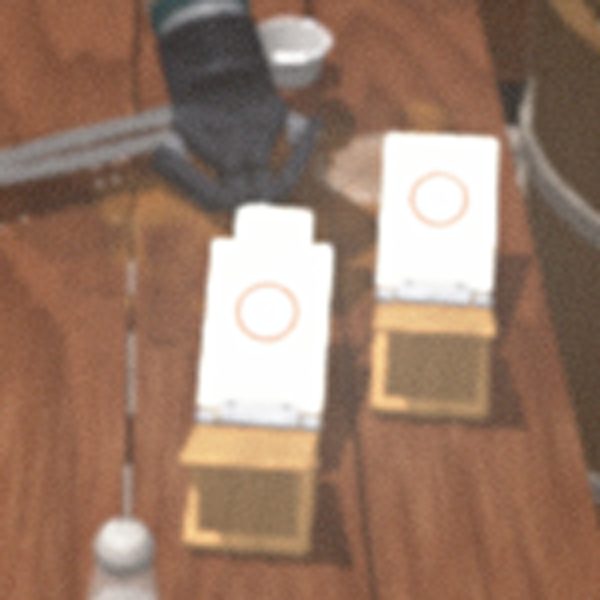

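View pics/wrist3.png

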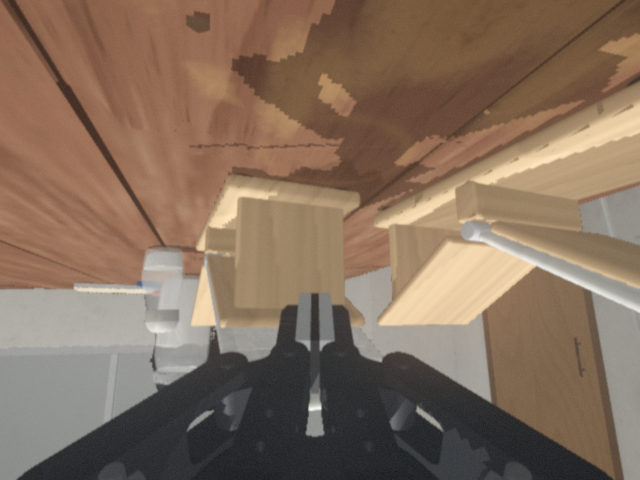

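The fingertips (about 258,195 in the crop) are under the tab. Next I lift along the arc about the hinge.

```bash
python3 -m creep '{"slide":[[0,0,0.06],[0,0,0.11],[-0.004,-0.03,0.155],[-0.008,-0.062,0.203],[-0.012,-0.097,0.245],[-0.017,-0.132,0.285],[-0.022,-0.171,0.324],[-0.027,-0.211,0.359],[-0.033,-0.26,0.396],[-0.04,-0.311,0.43],[-0.04,-0.311,0.43]],"twist":[[0,0,0],[0,0,0],[0,0,0],[0,0,0],[0,0,0],[0,0,0],[0,0,0],[0,0,0],[0,0,0],[0,0,0],[0,0,0]],"fingers":[-1,-1,-1,-1,-1,-1,-1,-1,-1,-1,-1]}'
python3 - <<'E'
from h import *
from rig import optics
s,R=Rs(); print(s["qpos"].round(2),s["position"].round(4),R.as_matrix()[:,2].round(2),s["contact_force"])
ims=[]
for n,(y,x) in(("top",(180,240)),("side",(170,260))):
    d=optics.get_image(n); ims.append(cv2.resize(d["img"][y:y+130,x:x+130],(400,400),interpolation=cv2.INTER_CUBIC))
cv2.imwrite("pics/p4.png",np.hstack(ims))
E
```

```text
clock: 4.6
position: [0.4422, 0.0198, 0.1392]
ee_rot: [0.385, 0.533, 0.694, -0.293]
contact_force: [0.0, -0.6, -0.4]
width: -0.0001
[ 0.58  0.44  2.05 -0.99  1.3   0.94] [0.4422 0.0198 0.1392] [ 0.22 -0.82 -0.53] [ 0.02564118 -0.62008409 -0.36952427]
```

View pics/p4.png

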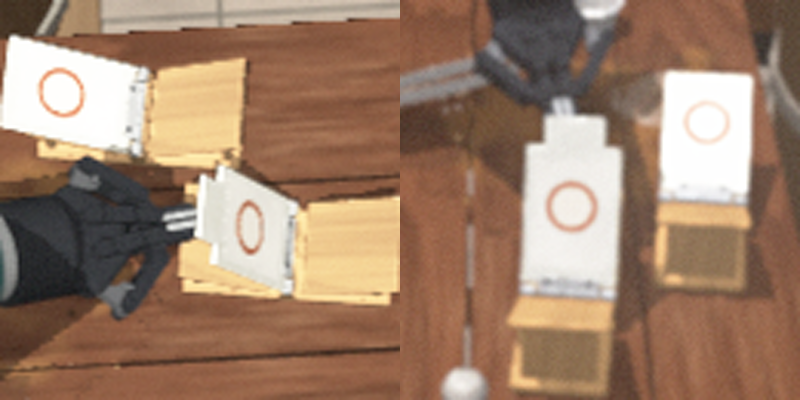

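```bash
python3 -m creep '{"slide":[[-0.006,-0.05,0.03],[-0.013,-0.102,0.053],[-0.02,-0.156,0.075],[-0.027,-0.211,0.093],[-0.034,-0.266,0.108],[-0.041,-0.323,0.119],[-0.048,-0.38,0.125],[-0.056,-0.438,0.127],[-0.063,-0.495,0.125],[-0.071,-0.553,0.12],[-0.078,-0.61,0.112],[-0.085,-0.666,0.101],[-0.092,-0.72,0.085],[-0.099,-0.776,0.066],[-0.099,-0.776,0.066]],"twist":[[0,0,0],[0,0,0],[0,0,0],[0,0,0],[0,0,0],[0,0,0],[0,0,0],[0,0,0],[0,0,0],[0,0,0],[0,0,0],[0,0,0],[0,0,0],[0,0,0],[0,0,0]],"fingers":[-1,-1,-1,-1,-1,-1,-1,-1,-1,-1,-1,-1,-1,-1,-1]}'
python3 - <<'E'
from h import *
from rig import optics
s,R=Rs(); print(s["qpos"].round(2),s["position"].round(4),R.as_matrix()[:,2].round(2),s["contact_force"])
for t in (45,55): print(t,((Rt(-75,t)*R.inv()).as_rotvec()/(2*np.pi)).round(4))
ims=[]
for n,(y,x) in(("top",(180,250)),("side",(170,260))):
    d=optics.get_image(n); ims.append(cv2.resize(d["img"][y:y+130,x:x+130],(400,400),interpolation=cv2.INTER_CUBIC))
cv2.imwrite("pics/p5.png",np.hstack(ims))
E
```

```text
clock: 6.2
position: [0.4272, -0.0965, 0.1481]
ee_rot: [0.385, 0.533, 0.694, -0.294]
contact_force: [-0.8, 0.3, 0.8]
width: -0.0
[ 0.35  0.35  2.22 -1.18  1.15  0.94] [ 0.4272 -0.0965  0.1481] [ 0.22 -0.82 -0.53] [-0.7504384   0.34574928  0.81911298]
45 [ 0.0345  0.0096 -0.0001]
55 [ 0.0614  0.0168 -0.0001]
```

View pics/p5.png

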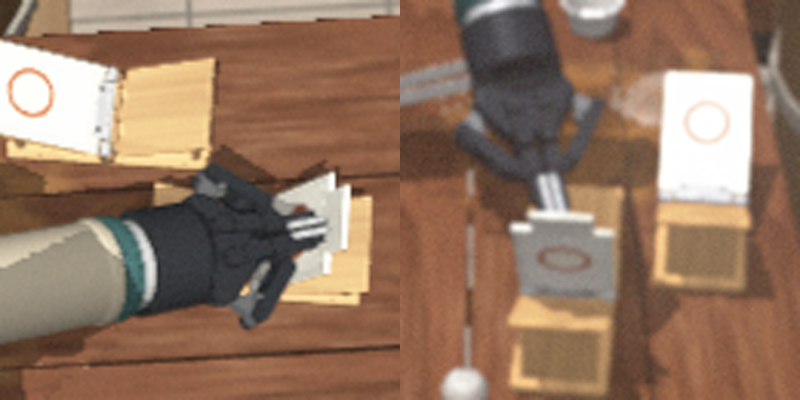

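```bash
python3 -m creep '{"slide":[[0.01,0.1,0.07],[0.02,0.15,0.1],[0.02,0.15,0.1],[0.02,0.15,0.1],[0.02,0.15,0.1],[0.02,0.15,0.1]],"twist":[[0,0,0],[0.023,0.0065,0],[0.0465,0.013,0],[0.0695,0.019,0],[0.0695,0.019,0],[0.0695,0.019,0]],"fingers":[-1,-1,-1,-1,-1,-1]}'
python3 - <<'E'
from h import *
s,R=Rs(); print(s["qpos"].round(2),s["position"].round(4),R.as_matrix()[:,2].round(2),s["contact_force"])
p=s["position"]; ey=np.array([.127,.992]); h=np.array([.437,-.0527])
for a in (110,115,120,125,130,135,140,144,148,150):
    c=np.cos(np.radians(a));n=np.sin(np.radians(a)); e=.13*c+.0025*n; z=.035+.13*n-.0025*c
    w=np.r_[h+e*ey-.004*np.array([.992,-.127]),z]; print(a,((w-p)/.15).round(3))
E
```

```text
clock: 6.9
position: [0.4307, -0.0737, 0.1638]
ee_rot: [0.22, 0.586, 0.762, -0.167]
contact_force: [-0.8, -0.1, -0.3]
width: -0.0003
[ 0.11  0.12  2.05 -0.68  0.99  0.24] [ 0.4307 -0.0737  0.1638] [ 0.14 -0.51 -0.85] [-0.81953288 -0.12149528 -0.30337719]
110 [-0.02  -0.135 -0.038]
115 [-0.029 -0.205 -0.066]
120 [-0.038 -0.272 -0.1  ]
125 [-0.046 -0.336 -0.139]
130 [-0.054 -0.396 -0.184]
135 [-0.061 -0.453 -0.234]
140 [-0.068 -0.504 -0.289]
144 [-0.072 -0.542 -0.336]
148 [-0.077 -0.577 -0.385]
150 [-0.079 -0.593 -0.411]
```

```bash
python3 -m creep '{"slide":[[-0.01,-0.07,-0.02],[-0.02,-0.135,-0.038],[-0.029,-0.205,-0.066],[-0.038,-0.272,-0.1],[-0.046,-0.336,-0.139],[-0.054,-0.396,-0.184],[-0.061,-0.453,-0.234],[-0.068,-0.504,-0.289],[-0.072,-0.542,-0.336],[-0.072,-0.542,-0.336],[-0.072,-0.542,-0.336]],"twist":[[0,0,0],[0,0,0],[0,0,0],[0,0,0],[0,0,0],[0,0,0],[0,0,0],[0,0,0],[0,0,0],[0,0,0],[0,0,0]],"fingers":[-1,-1,-1,-1,-1,-1,-1,-1,-1,-1,-1]}'
python3 - <<'E'
from h import *
from rig import optics
s,R=Rs(); print(s["qpos"].round(2),s["position"].round(4),s["contact_force"])
ims=[]
for n,(y,x) in(("top",(180,250)),("side",(170,260))):
    d=optics.get_image(n); ims.append(cv2.resize(d["img"][y:y+130,x:x+130],(400,400),interpolation=cv2.INTER_CUBIC))
cv2.imwrite("pics/p6.png",np.hstack(ims))
E
```

```text
clock: 8.0
position: [0.4201, -0.1543, 0.1126]
ee_rot: [0.219, 0.585, 0.763, -0.167]
contact_force: [-0.6, -0.2, 0.1]
width: 0.0001
[-0.1   0.17  2.17 -0.8   0.76  0.22] [ 0.4201 -0.1543  0.1126] [-0.57807784 -0.21681929  0.1416765 ]
```

View pics/p6.png

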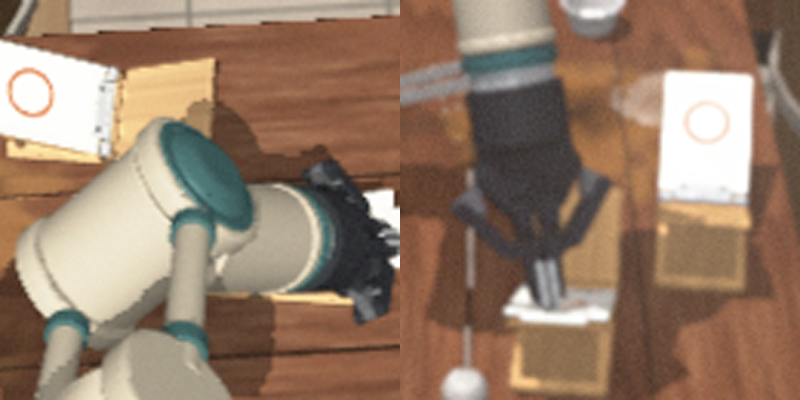

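```bash
python3 -m creep '{"slide":[[-0.001,-0.01,-0.015],[-0.002,-0.02,-0.03],[-0.003,-0.03,-0.04],[-0.004,-0.037,-0.05],[-0.004,-0.037,-0.05]],"twist":[[0,0,0],[0,0,0],[0,0,0],[0,0,0],[0,0,0]],"fingers":[-1,-1,-1,-1,-1]}'; python3 -m creep '{"slide":[[0,-0.007,-0.012],[-0.001,-0.014,-0.025],[-0.001,-0.014,-0.025]],"twist":[[0,0,0],[0,0,0],[0,0,0]],"fingers":[-1,-1,-1]}'
```

```text
clock: 8.6
position: [0.4194, -0.1597, 0.1051]
ee_rot: [0.219, 0.585, 0.763, -0.167]
contact_force: [0.2, 0.7, 0.2]
width: 0.0
clock: 8.9
position: [0.4195, -0.1622, 0.1024]
ee_rot: [0.219, 0.585, 0.763, -0.167]
contact_force: [-2.6, 5.2, 11.0]
width: 0.0001
```

```bash
python3 -m creep '{"slide":[[0,-0.002,-0.004],[0,-0.002,-0.004],[0,-0.002,-0.004]],"twist":[[0,0,0],[0,0,0],[0,0,0]],"fingers":[-1,-1,-1]}'; python3 -m creep '{"slide":[[0,0.03,0.05],[0,0.06,0.1],[0,0.2,0.35],[0,0.4,0.7],[0,0.6,1],[0,0.8,1],[0,1,1],[0,1,1]],"twist":[[0,0,0],[0,0,0],[0,0,0],[0,0,0],[0,0,0],[0,0,0],[0,0,0],[0,0,0]],"fingers":[-1,-1,-1,-1,-1,-1,-1,-1]}';  python3 -m creep '{"slide":[[0,0.3,0.2],[0,0.6,0.3],[0,0.9,0.3],[0,1,0.3],[0,1,0.3]],"twist":[[0,0,0],[0,0,0],[0,0,0],[0,0,0],[0,0,0]],"fingers":[-1,-1,-1,-1,-1]}'
python3 - <<'E'
from h import *
from rig import optics
ims=[]
for n,(y,x) in(("top",(180,250)),("side",(170,260))):
    d=optics.get_image(n); np.savez(f"{n}7.npz",**d); ims.append(cv2.resize(d["img"][y:y+130,x:x+130],(400,400),interpolation=cv2.INTER_CUBIC))
cv2.imwrite("pics/p7.png",np.hstack(ims))
E
```

```text
clock: 9.2
position: [0.4195, -0.1625, 0.1023]
ee_rot: [0.22, 0.585, 0.763, -0.167]
contact_force: [-3.8, 4.8, 12.0]
width: 0.0001
clock: 10.0
position: [0.4204, -0.0086, 0.2516]
ee_rot: [0.219, 0.584, 0.764, -0.164]
contact_force: [0.2, -0.8, -0.7]
width: -0.0001
clock: 10.5
position: [0.4196, 0.1392, 0.2953]
ee_rot: [0.219, 0.584, 0.764, -0.167]
contact_force: [-0.4, -0.9, -0.7]
width: -0.0001
```

View pics/p7.png

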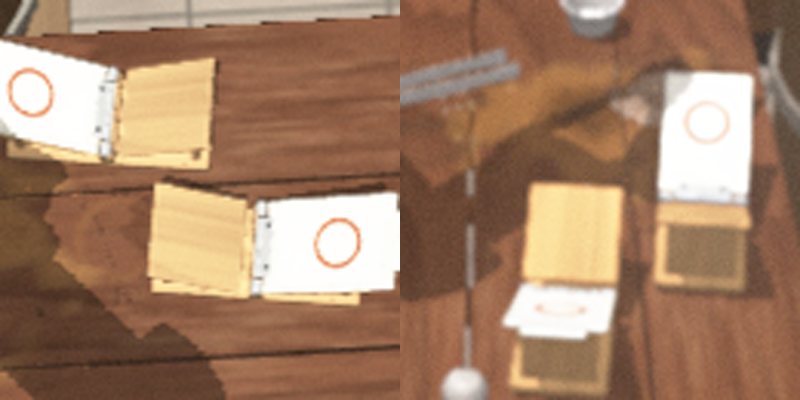

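Run:
```python
from h import *
a=dict(np.load("top0.npz"));b=dict(np.load("top7.npz"))
cv2.imwrite("pics/p8.png",np.hstack([cv2.resize(k["img"][225:295,270:400],(400,215),interpolation=cv2.INTER_CUBIC) for k in(a,b)]))
P=cloud(b)
def fit(q):
    A=np.c_[q[:,:2],np.ones(len(q))]; w=np.ones(len(q),bool)
    for _ in range(6):
        c=np.linalg.lstsq(A[w],q[w,2],rcond=None)[0]; e=q[:,2]-A@c; w=abs(e)<.006
    return c.round(3),np.degrees(np.arctan(np.hypot(*c[:2]))).round(2),w.sum(),len(q)
print("leaf",fit(P[247:270,342:372].reshape(-1,3)));print("rest+",fit(P[248:272,304:328].reshape(-1,3)))
# stand shift: base corners, side image hinge/base match by phase correlation
s0=dict(np.load("side0.npz"));s1=dict(np.load("side7.npz"))
g=lambda i,y0,y1,x0,x1:np.float32(cv2.cvtColor(i["img"],cv2.COLOR_BGR2GRAY)[y0:y1,x0:x1])
def tm(i,j,y0,y1,x0,x1):
    r=cv2.matchTemplate(g(j,y0-8,y1+8,x0-8,x1+8),g(i,y0,y1,x0,x1),cv2.TM_CCOEFF_NORMED); _,m,_,l=cv2.minMaxLoc(r); return (l[0]-8,l[1]-8,round(m,3))
print("side tabstand front",tm(s0,s1,280,300,292,334),"plain",tm(s0,s1,190,266,338,380))
print("top tab hinge/near base",tm(a,b,255,280,325,345),"plain",tm(a,b,190,237,238,324))
for n,(y0,y1,x0,x1) in dict(salt=(278,302,383,408),bell=(225,262,448,488),cup=(240,270,138,170)).items(): print(n,tm(a,b,y0,y1,x0,x1))
```

```text
leaf (array([-0.086, -0.572,  0.046]), np.float64(30.03), np.int64(686), 690)
rest+ (array([0.071, 0.577, 0.032]), np.float64(30.19), np.int64(568), 576)
side tabstand front (0, 0, 0.981) plain (0, 0, 0.972)
top tab hinge/near base (8, 1, 0.727) plain (0, 0, 0.97)
salt (0, 0, 0.996)
bell (0, 0, 1.0)
cup (-8, 5, 0.33)
```

View pics/p8.png

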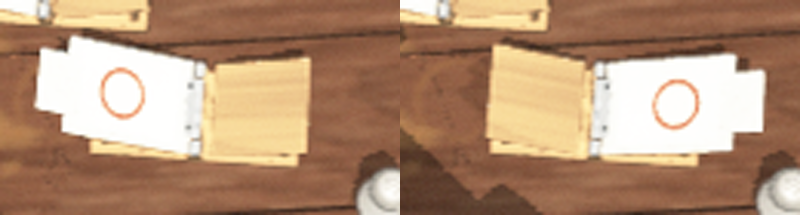

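```bash
python3 -c "
from rig import order; print(order.sign_off())"
```

```text
the job is handed in; nothing more can be done
None
```

The tabbed leaf, on the nearer stand, now lies flat on its right-hand rest, and I have handed the job in. I slid the closed fingertips under the tab, lifted the leaf along its arc past upright, then steepened the tool and pressed it down. I backed the arm off before handing in, about 10.5 s into the 43 s.

- **Leaf:** a plane fit to the depth image gives it a 30.0° slope, which matches the rest. The pressing force reached about 13 N in the readings, against the 25 N limit.
- **Stands:** both matched their starting positions with zero pixel shift in the side view, as did the plain stand with its leaf in the top view. For the tabbed stand, the top-view match was unusable because the leaf now covers that area. Its base corner sits within about a pixel of where it was.
- **Bystanders:** the bell and the salt shaker had not moved. The arm hid the cup in the last top picture, so that check failed. In the side picture it was partly in view and looked undisturbed by eye, but I did not measure it.

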